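# Hang the amber beam screen on its rail

### The arm

A 6-joint arm with a two-finger parallel gripper is mounted at the origin on the work surface. World frame = base frame: x ahead of the robot, y to its left, z up, the work surface at z = 0. Lengths are in m, angles in degrees, forces in N, time in s.
With the tool pointing down it reaches from about 0.35 to 0.875 m from the base axis. Payload 4.2 kg.
Tool frame: the origin (TCP) lies on the centre line of the jaws, within the pads' length; the fingertips stand 8 mm ahead of it and the grasp point (between the pads) lies 11 mm behind it; z points along the fingers, y is the direction in which the jaws open and shut (so a half turn about z gives the same grasp; the last joint's range is limited). The gripper opens to 87 mm and grips with 3 to 60 N. Pads are 19 mm wide; open, the fingers measure 117 mm over their backs; the gripper's body (75 mm by 190 mm) begins 51 mm behind the grasp point.
Start: joints at [-62.361, 22.042, 0.453, 0, -68.411, -14.817], TCP at [0.139, -0.609, 0.231] pointing down, gripper open.
Joint ranges: [-179.83, 179.83], [-69.29, 118.12], [-61.27, 80.66], [-181.25, 117.63], [-171.15, -9.14], [-177.46, 177.46]. Speed limits (degrees/s): [159.86, 159.86, 180, 180, 180, 180].

### API

Orientations are given as a 3x3 rotation matrix whose columns are the frame's x, y, z axes.
In Python, from station import sense, capture, finish_job, recognise gives the robot as it stands.
- The arm moves only by the tool apply_moves, never from a script. Its argument "plan" is a list that holds one entry, the list of rows, each a list of 7 numbers: the opening in per cent of the stroke, from 0 (shut) to 100 (fully open), then the shift along the world's x, y, z in units of 25 mm (1.0 is 25 mm), then the turn, a rotation vector about the world's x, y, z in rad. A call has 1 to 12 rows; each row shifts and turns the pose as measured when the row begins; what a row does not reach is not made up. A row lasts 1/12 s, in which the tool goes at most 41.7 mm and 7.16 degrees, less where a joint would pass 70% of its speed; a pose out of reach is approached as far as the arm can. A call is refused whole if a number of a shift passes 1 or a number of a turn 0.125, either way. A call with a gripper value outside its range is refused whole. The fingers move at their own pace and stop on an object; the grip force is fixed at half the most. Time passes only in rows, so rows that do not move let the fingers close. It gives the time, the measured TCP pose, the force and the opening at its end, in the units of the state.
- sense(): the state, without advancing time (a new reading comes with each control period).
- capture(name): name is "scene" or "top" or "wrist"; returns a dict with "pixels" (384x512x3 uint8, red, green, blue), "depth" (384x512 float32, m along the optical axis (not along the pixel's ray), 0 where there is no reading), "mtx" (3x3 intrinsics, pixels), "R" (3x3) and "t" (3): a world point X has camera coordinates R X + t; the wrist camera has in their place "mount" (4x4, takes a point from camera to tool coordinates, whose origin is the TCP and whose axes are the flange's). Camera axes: x right, y down, z forward; pixel columns grow to the right and rows downward; lengths in m; the calibration is good to about 2 mm. A picture is of the moment at which its call begins: read the wrist's pose just before it.
- finish_job(): hands the job in, once; it reports no verdict.
Trained networks look in a picture, given as the dict that the camera call returned (one of the last four; its "shot" number tells which), for a name from the list of things; names that differ only in an ending like _2 or _b are one class to them, and where a whole thing is asked for, a point or a joint stands for the part that bears it (a point fixed in the world has none). Each returns a list of dicts, best first, with "score" (0 to 1); they miss things now and then, are a little off and sometimes report something else, mostly with a low value. They report only what shows in the picture. A call takes as long as a camera call.
- recognise(label, picture): "at" ([x, y, z] in m, in the coordinates of the camera as it stood for that picture, good to about 4 mm: the middle of the surface that is visible of it).
The state is a dict: "time_s": time; "joints": joint angles; "joint_velocities": joint speeds; "effort": joint torques, N m; "tcp_pos": TCP position; "ee_rot": TCP orientation; "wrist_force": force on the tool from outside, world axes, zero at the start; "moment": the same for the moment, N m; "gripper_width": opening from 0.0 (shut) to 1.0 (fully open).
Only numpy, scipy, OpenCV 4.12 (cv2) and the standard library are available. Lean on these libraries where they do the work, as an engineer would, in place of code of your own. Each camera call takes 0.05 s, during which the arm holds its last target.

### The job

Take the amber laser screen out of its cradle by the white tab and, still leaning as it stood there, hook its lip over the top bar of the rail frame from the robot's side. Then swing it down so that it hangs flat against the two bars between the posts, and let go. Leave the blue screen where it is.

Things in the scene. Friction and masses are not known exactly. Their poses are not given: they have to be found in the camera images.
- amber_grip (a point): Centre of the white tab (x 24, y 20, z 60 mm) on top of the amber screen, 149 mm above its foot. Screen 0.22 kg: amber window 110 mm wide, 115 high, black frame, amber hook. Axes: z up the panel, y along its width, x from front to hook side. It leans 25 deg, top and hook away from the robot, in a fixed cradle and lifts straight up out of it; pinched on the tab's two y sides it keeps its lean.
- amber_lip (a point): Middle of the lip's lower edge, same axes: 40 mm along x and 64 mm below (-z) the tab's centre. The panel's back face is at x = +2 mm from the tab's centre, its front at -13 mm. The hook's roof leaves the back face 34 mm below the tab's centre and falls 15 deg along +x to the lip (4 mm thick, 110 mm wide). The channel between back face and lip is 36 mm wide, open below and at the ends.
- blue_grip (a point): Centre of the white tab of the blue screen, identical but for its blue window and hook, leaning in a cradle of its own. Bystander: leave it there. Which screen stands on which side varies.
- rail_mid (a point): Middle of the top bar of a fixed rail frame, on its axis, 170 mm above the table. Steel bar 12 mm thick, along this point's y, between two posts 220 mm apart (16 mm thick, 8 mm higher than the axis). x is level and points away from the robot's side. An equal bar runs 85 mm straight below. A hung screen is on the -x side, lip over to +x, back face against both bars.

How it is judged:
By the outcome, as a careful person would: the job done as asked, in the order asked, and still so for the second after the job is handed in, with the robot touching nothing.
It also fails if it takes over 40 s, if anything falls off the work surface, if the arm or the gripper's body presses on something with over 40 N, if the wrist force passes 120 N, or if a joint passes its speed limit or range.

## Working session

There is one attempt and no reset: what is moved stays moved. The work goes in short steps, Python scripts to look and compute and a tool call to move; the robot and the scene stay as the last step left them, time stands still between calls to the robot, and variables do not carry over. Pictures are saved under pics/ and viewed, and the job is handed in when it is done.

Besides the shell and the picture viewer there is one more tool, called after ">>>" by a JSON object that holds its "op" and its "data", one argument or row to a line. apply_moves: Moves the arm, as the interface text tells. Its arguments: {"type":"object","properties":{"plan":{"type":"array","items":{"type":"array","items":{"type":"array","items":{"type":"number"}}}}},"required":["plan"]}

```bash
ls; mkdir -p pics; python3 - <<'E'
from station import sense,capture,recognise
import numpy as np,cv2
s=sense();print(s)
for n in ["scene","top"]:
    c=capture(n);np.savez(n+'.npz',**{k:v for k,v in c.items()})
    cv2.imwrite(f'pics/{n}0.png',cv2.cvtColor(c['pixels'],cv2.COLOR_RGB2BGR))
    for l in ["amber_grip","amber_lip","blue_grip","rail_mid"]:
        try:
            for r in recognise(l,c)[:3]:
                print(n,l,round(r['score'],2),(np.array(c['R']).T@(np.array(r['at'])-c['t'])).round(4))
        except Exception as e: print(n,l,e)
E
```

```text
pics
{'time_s': 0.0, 'joints': array([-6.23622051e+01,  2.20912691e+01,  3.78695241e-01, -2.82924930e-02,
       -6.84119586e+01, -1.48182255e+01]), 'joint_velocities': array([-0.02683874,  0.02441129,  0.03477201,  0.01892859,  0.07479518,
       -0.09925879]), 'effort': array([-1.80892352e-03, -3.90664816e+01,  1.87405533e+01,  4.22017872e+00,
        1.09519003e-02, -1.99470142e-04]), 'tcp_pos': array([ 0.13857426, -0.60883258,  0.22944864]), 'ee_rot': array([[-9.75114000e-01, -2.21703235e-01, -6.01457275e-04],
       [-2.21704022e-01,  9.75111662e-01,  2.13845706e-03],
       [ 1.12385156e-04,  2.21858491e-03, -9.99997533e-01]]), 'wrist_force': array([-0.16761041,  0.0594196 ,  0.18254539]), 'moment': array([-0.02567228,  0.00109283, -0.01482563]), 'gripper_width': 1.0006460687766745}
scene amber_grip 0.89 [0.5349 0.2742 0.1076]
scene amber_lip 0.92 [0.5347 0.2727 0.1091]
scene blue_grip 0.76 [ 0.494  -0.2813  0.1132]
scene rail_mid 0.58 [0.664  0.0335 0.095 ]
top amber_grip 0.66 [0.5087 0.2862 0.095 ]
top amber_lip 0.88 [0.5058 0.2801 0.0955]
top blue_grip 0.65 [ 0.4676 -0.2718  0.096 ]
top rail_mid 0.86 [0.6617 0.0518 0.0906]
```

View pics/scene0.png

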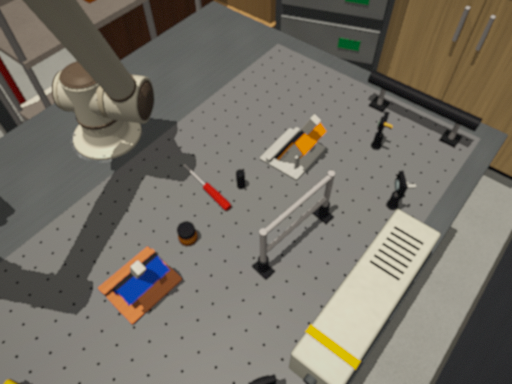

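View pics/top0.png

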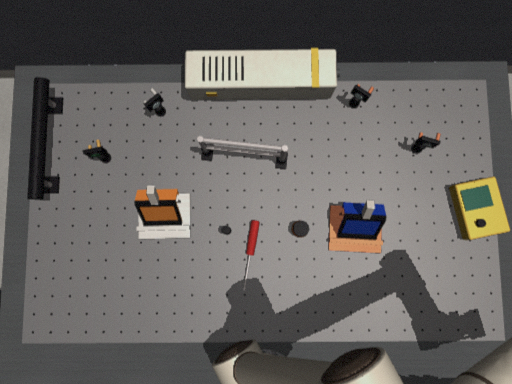

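```bash
python3 - <<'E'
import numpy as np
for n in ['scene','top']:
    c=np.load(n+'.npz');print(n,c['mtx'].round(1).tolist(),(-c['R'].T@c['t']).round(3),c['R'].round(3).tolist())
E
```

```text
scene [[426.3, 0.0, 260.0], [0.0, 426.3, 200.2], [0.0, 0.0, 1.0]] [ 0.933 -0.418  0.94 ] [[0.781, 0.624, -0.006], [0.507, -0.64, -0.577], [-0.364, 0.448, -0.817]]
top [[459.9, 0.0, 254.6], [0.0, 459.9, 184.1], [0.0, 0.0, 1.0]] [0.407 0.011 1.341] [[-0.008, -1.0, -0.007], [-0.992, 0.009, -0.127], [0.127, 0.006, -0.992]]
```

The scene shows the amber screen at the left (top view, about 158,205), the blue at the right (360,222), and the rail between posts at about (203,140) and (285,150). Next I measure the points from depth.

```bash
cat > h.py <<'E'
import numpy as np,cv2
def cloud(c):
    d=c['depth'];v,u=np.mgrid[:d.shape[0],:d.shape[1]];K=np.array(c['mtx'])
    P=np.stack([(u-K[0,2])/K[0,0]*d,(v-K[1,2])/K[1,1]*d,d],-1)
    return P
def world(c): return (cloud(c)-np.array(c['t']))@np.array(c['R'])
E
python3 - <<'E'
from h import *
for n in ['scene','top']:
    c=np.load(n+'.npz');W=world(c);rgb=c['pixels'].astype(int)
    ok=c['depth']>0
    m=ok&(W[...,2]>0.155)&(W[...,2]<0.2)&(abs(W[...,1]-.03)<.2)&(W[...,0]>.55)&(W[...,0]<.8)
    P=W[m];print(n,'rail',len(P),P.min(0).round(3),P.max(0).round(3))
    c0=P.mean(0);u,s,vt=np.linalg.svd(P[:,:2]-c0[:2]);print(c0.round(4),vt[0].round(4)); t=(P[:,:2]-c0[:2])@vt[0];print(t.min(),t.max())
    # white tab near amber
    for nm,y0 in (('amber',.28),('blue',-.28)):
        near=ok&(abs(W[...,1]-y0)<.09)&(abs(W[...,0]-.5)<.12)&(W[...,2]>.06)
        wh=near&(rgb.min(-1)>110)&(rgb.max(-1)-rgb.min(-1)<50)
        P=W[wh];print(nm,len(P),P.mean(0).round(4) if len(P) else 0,P.min(0).round(3),P.max(0).round(3), W[near].max(0).round(3))
        i=np.argwhere(wh);print(i.min(0),i.max(0))
E
```

```text
scene rail 601 [ 0.64  -0.07   0.155] [0.682 0.166 0.182]
[0.6622 0.0398 0.175 ] [-0.1172 -0.9931]
-0.12673140280032458 0.11056798976474345
amber 75 [0.5404 0.281  0.1702] [0.515 0.271 0.135] [0.555 0.295 0.181] [0.555 0.34  0.181]
[115 301] [128 319]
blue 138 [ 0.5018 -0.2755  0.1687] [ 0.471 -0.287  0.114] [ 0.514 -0.254  0.182] [ 0.516 -0.22   0.182]
[261 131] [274 145]
top rail 445 [ 0.64  -0.066  0.156] [0.683 0.166 0.184]
[0.6611 0.0497 0.1753] [0.1208 0.9927]
-0.11700807691308585 0.11726897705278284
amber 128 [0.5341 0.2845 0.1617] [0.512 0.231 0.076] [0.555 0.295 0.18 ] [0.557 0.341 0.18 ]
[186 147] [204 178]
blue 109 [ 0.4926 -0.2758  0.1638] [ 0.453 -0.328  0.091] [ 0.514 -0.265  0.182] [ 0.516 -0.216  0.182]
[200 364] [225 386]
```

```bash
python3 - <<'E'
from h import *
a=np.load('scene.npz')['pixels'][100:190,240:350];b=np.load('top.npz')['pixels'][175:245,120:200]
for n,i in (('a',a),('b',b)): cv2.imwrite(f'pics/crop_{n}.png',cv2.cvtColor(cv2.resize(i,None,fx=6,fy=6),cv2.COLOR_RGB2BGR))
E
```

```text
(no output)
```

View pics/crop_a.png

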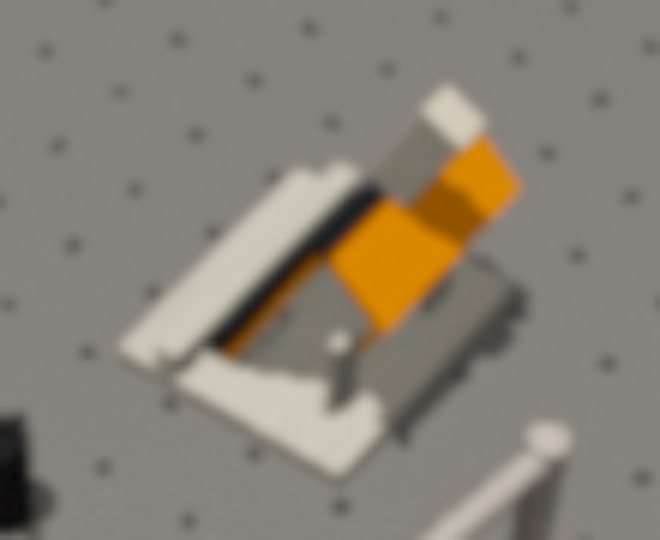

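View pics/crop_b.png

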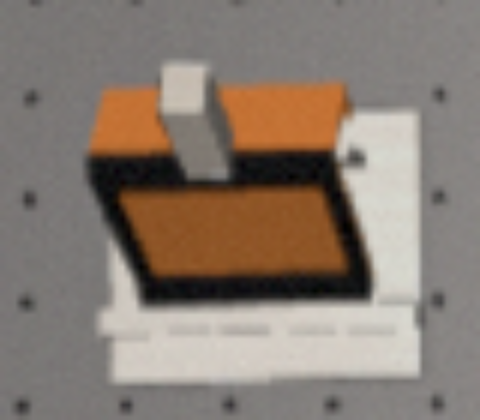

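```bash
python3 - <<'E'
from h import *
from station import capture,sense
c=capture('wrist');print(np.array(c['mount']).round(3).tolist())
# panel plane fits: front face points (top cam), amber/black
for n in ['scene','top']:
    c=np.load(n+'.npz');W=world(c);rgb=c['pixels'].astype(int)
    for nm,y0,s in (('amber',.28,0),):
        near=(c['depth']>0)&(abs(W[...,1]-.28)<.08)&(abs(W[...,0]-.5)<.12)&(W[...,2]>.03)
        r,g,b=rgb[...,0],rgb[...,1],rgb[...,2]
        am=near&(r>100)&(b<90)&(r-b>60)
        dark=near&(rgb.max(-1)<60)
        for q,m in (('amber',am),('dark',dark),('hookbright',am&(r>190)),('window',am&(r<170))):
            P=W[m]
            if len(P)<10: continue
            # robust plane
            best=None;rng=np.random.default_rng(0)
            for _ in range(400):
                a=P[rng.choice(len(P),3,False)];nn=np.cross(a[1]-a[0],a[2]-a[0]);L=np.linalg.norm(nn)
                if L<1e-6: continue
                nn/=L;i=abs((P-a[0])@nn)<.0025
                if best is None or i.sum()>best.sum(): best=i
            Q=P[best];cc=Q.mean(0);nn=np.linalg.svd(Q-cc)[2][2];nn*=np.sign(nn[2])
            print(n,q,len(P),best.sum(),cc.round(4),nn.round(3),'yaw',np.degrees(np.arctan2(-nn[1],-nn[0])).round(1),'tilt',np.degrees(np.arccos(nn[2])).round(1),P.min(0).round(3),P.max(0).round(3))
E
```

```text
[[0.002, -0.956, -0.294, 0.08], [1.0, 0.002, 0.002, -0.001], [-0.001, -0.294, 0.956, -0.153], [0.0, 0.0, 0.0, 1.0]]
scene amber 499 389 [0.5399 0.2786 0.1042] [0.657 0.009 0.754] yaw -179.2 tilt 41.1 [0.479 0.226 0.032] [0.555 0.34  0.167]
scene dark 72 62 [0.5012 0.2414 0.095 ] [-0.891 -0.03   0.453] yaw 2.0 tilt 63.0 [0.467 0.227 0.031] [0.519 0.275 0.124]
scene hookbright 311 272 [0.5406 0.277  0.104 ] [0.649 0.01  0.761] yaw -179.1 tilt 40.5 [0.523 0.228 0.09 ] [0.555 0.34  0.121]
scene window 146 85 [0.538  0.2837 0.1062] [ 0.684 -0.02   0.729] yaw 178.3 tilt 43.2 [0.479 0.226 0.032] [0.553 0.316 0.153]
top amber 735 394 [0.4928 0.286  0.0652] [-0.907 -0.014  0.421] yaw 0.9 tilt 65.1 [0.475 0.232 0.03 ] [0.557 0.341 0.166]
top dark 321 204 [0.4996 0.2819 0.0924] [-0.89  -0.015  0.456] yaw 0.9 tilt 62.9 [0.463 0.23  0.03 ] [0.524 0.339 0.13 ]
top hookbright 237 202 [0.5412 0.2801 0.1038] [0.666 0.009 0.746] yaw -179.3 tilt 41.7 [0.529 0.233 0.089] [0.554 0.339 0.121]
top window 459 396 [0.4928 0.2862 0.065 ] [-0.907 -0.012  0.42 ] yaw 0.8 tilt 65.2 [0.475 0.232 0.03 ] [0.554 0.341 0.166]
```

>>> {"op": "apply_moves", "data": {
  "plan": [
    [[100,1,1,0.4,0,0,-0.02],[100,1,1,0.4,0,0,-0.02],[100,1,1,0.4,0,0,-0.02],[100,1,1,0.4,0,0,-0.02],[100,1,1,0.4,0,0,-0.02],[100,1,1,0.4,0,0,-0.02],[100,1,1,0.4,0,0,-0.02],[100,1,1,0,0,0,-0.02],[100,1,1,0,0,0,-0.02],[100,1,1,0,0,0,-0.02],[100,1,1,0,0,0,-0.01],[100,1,1,0,0,0,0]]
  ]
}}

```text
time_s: 1.55
tcp_pos: [0.4445, -0.298, 0.3043]
ee_rot: [[-1.0, 0.01, 0.006], [0.01, 1.0, 0.0], [-0.006, 0.0, -1.0]]
wrist_force: [-0.6, -0.9, -0.5]
gripper_width: 1.002
```

>>> {"op": "apply_moves", "data": {
  "plan": [
    [[100,0.2,1,0,0,0,0],[100,0.2,1,0,0,0,0],[100,0.2,1,0,0,0,0],[100,0.2,1,0,0,0,0],[100,0.2,1,0,0,0,0],[100,0.2,1,0,0,0,0],[100,0.2,1,0,0,0,0],[100,0.2,1,0,0,0,0],[100,0.2,1,0,0,0,0],[100,0.2,1,0,0,0,0],[100,0.2,1,0,0,0,0],[100,0,1,0,0,0,0]]
  ]
}}

```text
time_s: 2.55
tcp_pos: [0.5049, 0.019, 0.3058]
ee_rot: [[-1.0, 0.006, 0.012], [0.006, 1.0, 0.001], [-0.012, 0.001, -1.0]]
wrist_force: [0.5, -0.7, 0.4]
gripper_width: 0.999
```

>>> {"op": "apply_moves", "data": {
  "plan": [
    [[100,0,1,0,0,0,0],[100,0,0.6,0,0,0,0],[100,0,0,0,0,0,0]]
  ]
}}

```text
time_s: 2.8
tcp_pos: [0.5049, 0.0647, 0.306]
ee_rot: [[-1.0, 0.001, 0.013], [0.001, 1.0, 0.002], [-0.013, 0.002, -1.0]]
wrist_force: [-0.2, 1.0, -0.7]
gripper_width: 0.999
```

```bash
cat >> h.py <<'E'
def wristshot(fn):
    from station import sense,capture
    s=sense();c=capture('wrist');c=dict(c)
    M=np.array(c['mount']);T=np.eye(4);T[:3,:3]=s['ee_rot'];T[:3,3]=s['tcp_pos'];C=T@M
    c['R']=C[:3,:3].T;c['t']=-C[:3,:3].T@C[:3,3]
    np.savez(fn+'.npz',**{k:v for k,v in c.items()})
    cv2.imwrite(f'pics/{fn}.png',cv2.cvtColor(c['pixels'],cv2.COLOR_RGB2BGR))
    return s,c
E
python3 - <<'E'
from h import *
s,c=wristshot('w1');print(s['time_s'],s['tcp_pos'],s['joint_velocities'])
E
```

```text
2.8 [0.50494149 0.06470523 0.30603316] [ 0.2033034  -0.22083305 -0.17049283  0.31326288 -0.37933461  0.66298387]
```

View pics/w1.png

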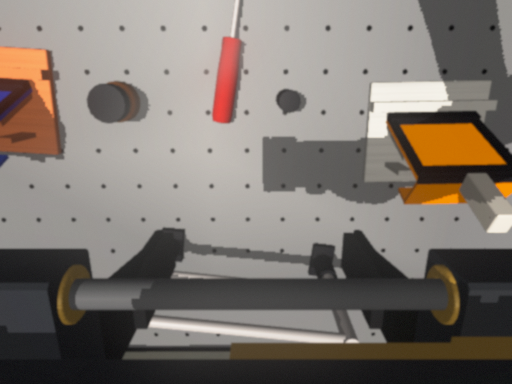

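The wrist view shows the top bar from about (155,322) to (350,340) and the amber tab at about (487,203).

```bash
python3 - <<'E'
from h import *
c=np.load('w1.npz');W=world(c)
def fit(W,ok,lab):
    m=ok&(abs(W[...,2]-.172)<.007)&(abs(W[...,1]-.05)<.09)&(abs(W[...,0]-.66)<.03)
    P=W[m]
    if len(P)<20: print(lab,len(P));return
    p=np.polyfit(P[:,1],P[:,0],1);print(lab,len(P),'x at y=.05',np.polyval(p,.05).round(4),'yaw',np.degrees(-np.arctan(p[0])).round(2),'zmax',np.percentile(P[:,2],[50,90,98]).round(4))
    m=ok&(abs(W[...,2]-.087)<.01)&(abs(W[...,1]-.05)<.09)&(abs(W[...,0]-.66)<.03)
    P=W[m]
    if len(P)>30: p=np.polyfit(P[:,1],P[:,0],1);print('  low',len(P),np.polyval(p,.05).round(4))
    m=ok&(W[...,2]>.14)&(W[...,2]<.19)&(abs(W[...,0]-.66)<.035)
    P=W[m];print('  y',P[:,1].min().round(4),P[:,1].max().round(4))
fit(W,c['depth']>0,'w')
for n in ['scene','top']:
    d=np.load(n+'.npz');fit(world(d),d['depth']>0,n)
E
```

```text
w 2270 x at y=.05 0.6593 yaw -6.55 zmax [0.1737 0.1755 0.1761]
  low 312 0.6559
  y -0.0444 0.1653
scene 385 x at y=.05 0.6632 yaw -6.73 zmax [0.176  0.1779 0.1786]
  low 359 0.663
  y -0.0698 0.1661
top 294 x at y=.05 0.6612 yaw -6.87 zmax [0.1748 0.1779 0.1786]
  low 279 0.6612
  y -0.0663 0.1661
```

>>> {"op": "apply_moves", "data": {
  "plan": [
    [[100,0,1,0,0,0,0],[100,0,1,0,0,0,0],[100,0,1,0,0,0,0],[100,0,1,0,0,0,0],[100,0,1,0,0,0,0],[100,0,1,0,0,0,0],[100,0,1,0,0,0,0],[100,0,1,0,0,0,0],[100,0,0.8,0,0,0,0],[100,0,0,0,0,0,0]]
  ]
}}

```text
time_s: 3.68
tcp_pos: [0.5054, 0.284, 0.3075]
ee_rot: [[-1.0, 0.013, 0.015], [0.013, 1.0, 0.001], [-0.015, 0.001, -1.0]]
wrist_force: [-0.9, 0.3, -0.7]
gripper_width: 1.002
```

```bash
python3 - <<'E'
from h import *
s,c=wristshot('w2');print(s['time_s'],s['tcp_pos'],s['joint_velocities'])
E
```

```text
3.6833 [0.50536326 0.28402182 0.30750468] [-1.56345535 -1.02385682 -1.37641247  0.19189167 -1.37147367  1.21863053]
```

View pics/w2.png

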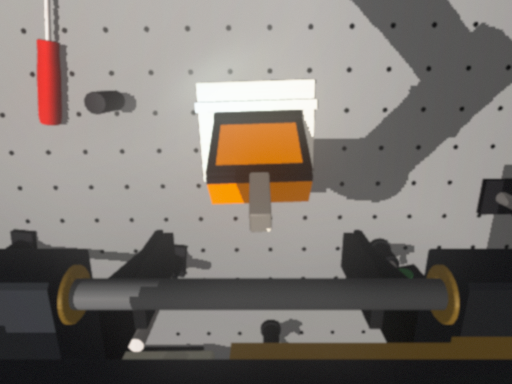

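```bash
python3 - <<'E'
from h import *
from scipy.optimize import least_squares
from scipy.spatial.transform import Rotation as R
def get(n):
    c=np.load(n+'.npz');return world(c),c['depth']>0,c['pixels'].astype(int)
ps=np.radians(0.8);
Rm=R.from_euler('ZY',[ps,np.radians(25)]).as_matrix();print(Rm.round(3))
C0=np.array([.535,.2835,.149])
for n in ['w2','top','scene']:
    W,ok,rgb=get(n);L=(W-C0)@Rm
    m=ok&(abs(L[...,0])<.03)&(abs(L[...,1])<.018)&(L[...,2]>-.022)&(L[...,2]<.05)&(rgb.max(-1)-rgb.min(-1)<60)
    P=L[m];print(n,len(P),'pcts',np.percentile(P,[1,5,50,95,99],axis=0).round(4).tolist())
    f=P[(P[:,2]<.02)&(P[:,2]>-.02)&(P[:,0]<0)];print('front x med',len(f),np.median(f[:,0]) if len(f) else 0)
    t=P[(P[:,2]>.024)];print('top z med',len(t),np.median(t[:,2]),'x rng',np.percentile(t[:,0],[2,50,98]),'y',np.percentile(t[:,1],[2,98]))
    m=ok&(abs(L[...,1])<.06)&(L[...,2]<-.04)&(L[...,2]>-.13)&(abs(L[...,0])<.03)
    P=L[m];print('panel front x',len(P),np.median(P[:,0]),'y',np.percentile(P[:,1],[1,99]), 'slope z,y',np.linalg.lstsq(np.c_[P[:,1:],np.ones(len(P))],P[:,0],rcond=None)[0].round(3))
E
```

```text
[[ 0.906 -0.014  0.423]
 [ 0.013  1.     0.006]
 [-0.423  0.     0.906]]
w2 1097 pcts [[-0.0125, -0.008, -0.0213], [-0.0122, -0.0071, -0.0176], [-0.0111, 0.0016, 0.0149], [0.007, 0.0103, 0.0263], [0.0103, 0.011, 0.0267]]
front x med 610 -0.011407453037884454
top z med 392 0.025754394605189877 x rng [-0.01189863 -0.00159916  0.01048647] y [-0.00786272  0.01082978]
panel front x 4460 -0.002633785873358946 y [-0.05269826  0.05522401] slope z,y [-0.002  0.027 -0.001]
top 160 pcts [[-0.0141, -0.0082, -0.02], [-0.0132, -0.0078, -0.0166], [-0.0087, -0.0004, 0.0173], [0.0083, 0.0106, 0.029], [0.0102, 0.0116, 0.0306]]
front x med 72 -0.011171854904715228
top z med 64 0.026900435799654836 x rng [-0.01250914 -0.00182282  0.0100703 ] y [-0.00771407  0.01159075]
panel front x 610 -0.0032788946721528994 y [-0.05266215  0.05737837] slope z,y [-0.013  0.022 -0.001]
scene 166 pcts [[-0.0129, -0.0117, -0.0217], [-0.0125, -0.011, -0.0198], [-0.002, -0.0079, 0.0136], [0.0087, 0.0055, 0.0283], [0.0099, 0.0098, 0.0294]]
front x med 50 -0.006486893914847661
top z med 59 0.02693122596292095 x rng [-0.01269547 -0.00196449  0.0087945 ] y [-0.01068857  0.01002238]
panel front x 177 0.0024047751442376 y [-0.05620519  0.05475675] slope z,y [0.229 0.124 0.025]
```

```bash
python3 - <<'E'
from h import *
from scipy.spatial.transform import Rotation as R
c=np.load('w2.npz');W=world(c);ok=c['depth']>0;rgb=c['pixels'].astype(int)
Rm=R.from_euler('ZY',[np.radians(.8),np.radians(25)]).as_matrix()
C0=np.array([.533,.285,.146]);L=(W-C0)@Rm
for col in (225,260,295):
    print('col',col)
    for r in range(108,236,4):
        if ok[r,col]: print(r,rgb[r,col],(L[r,col]*1000).round(1))
E
```

```text
col 225
108 [251 253 253] [ -20.3  -39.6 -143.5]
112 [153 158 155] [ -11.7  -40.7 -148.9]
116 [93 92 87] [ -11.5  -40.1 -139.6]
120 [93 93 89] [  -7.7  -40.3 -136.4]
124 [148 110  81] [  -1.9  -40.8 -136.5]
128 [218 138  71] [  -1.4  -40.4 -128.1]
132 [217 135  67] [  -2.2  -39.7 -117.9]
136 [217 134  62] [  -2.   -39.2 -109.6]
140 [215 132  59] [  -1.6  -38.8 -101.8]
144 [215 132  56] [ -1.6 -38.4 -93.6]
148 [215 130  52] [ -1.9 -37.8 -85.2]
152 [213 127  47] [ -1.6 -37.5 -77.9]
156 [215 127  43] [ -0.9 -37.1 -71.3]
160 [217 129  41] [ -1.4 -36.6 -63.4]
164 [178 107  41] [ -1.5 -36.2 -56.2]
168 [74 61 54] [ -6.7 -35.  -42.8]
172 [77 62 56] [ -7.6 -34.5 -35.2]
176 [74 60 52] [ -3.6 -34.7 -33.6]
180 [77 62 57] [ -0.6 -34.8 -30.7]
184 [232 136  23] [  5.2 -35.3 -31.1]
188 [248 155   0] [ 12.5 -36.1 -32.9]
192 [247 153   0] [ 20.2 -36.9 -34.9]
196 [248 154   0] [ 27.9 -37.7 -36.8]
200 [248 155   1] [ 37.5 -38.7 -40.4]
204 [201 163 136] [ 112.1  -49.2 -109.2]
208 [173 166 161] [ 117.5  -49.5 -106.6]
212 [171 164 160] [ 123.5  -49.9 -104.4]
216 [170 164 159] [ 128.   -50.1 -100.8]
220 [16
[... 1904 characters left out ...]
[ -2.2  39.8 -59.2]
164 [74 53 39] [ -8.5  38.1 -44.3]
168 [61 47 40] [ -7.8  37.7 -38.5]
172 [59 45 38] [ -5.9  37.4 -34.4]
176 [58 42 36] [ -3.6  37.2 -30.8]
180 [70 49 37] [  1.8  37.4 -30.7]
184 [162  94  24] [  8.   37.8 -31.5]
188 [161  93  24] [ 16.1  38.5 -34.1]
192 [162  94  25] [ 23.8  39.1 -36.1]
196 [161  94  28] [ 32.1  39.7 -38.5]
200 [163 102  52] [ 40.2  40.3 -40.4]
204 [171 166 161] [ 114.4   50.3 -108. ]
208 [171 166 161] [ 118.1   50.1 -103.7]
212 [169 165 160] [ 125.4   50.4 -102.8]
216 [171 166 162] [ 130.9   50.4 -100.1]
220 [171 165 161] [137.3  50.5 -98.2]
224 [168 164 159] [142.9  50.6 -95.5]
228 [168 164 160] [147.1  50.4 -91.5]
232 [168 164 160] [153.7  50.6 -89.6]
```

>>> {"op": "apply_moves", "data": {
  "plan": [
    [[100,0.4,0.04,-1,0,0.015,0.027],[100,0.4,0,-1,0,0,0],[100,0.35,0,-1,0,0,0],[100,0,0,-1,0,0,0],[100,0,0,-1,0,0,0],[100,0,0,-0.6,0,0,0],[100,0,0,-0.3,0,0,0],[100,0,0,0,0,0,0]]
  ]
}}

```text
time_s: 4.4
tcp_pos: [0.5376, 0.2715, 0.1585]
ee_rot: [[-1.0, -0.005, 0.004], [-0.005, 1.0, 0.002], [-0.004, 0.002, -1.0]]
wrist_force: [-0.3, -0.4, -0.4]
gripper_width: 1.001
```

>>> {"op": "apply_moves", "data": {
  "plan": [
    [[100,-0.14,0.54,-0.3,0,0.004,0.01],[100,0,0,-0.3,0,0,0],[100,0,0,-0.2,0,0,0],[100,0,0,0,0,0,0]]
  ]
}}

```text
time_s: 4.73
tcp_pos: [0.536, 0.2847, 0.1409]
ee_rot: [[-1.0, -0.014, 0.005], [-0.014, 1.0, 0.005], [-0.005, 0.005, -1.0]]
wrist_force: [-0.3, -0.3, -0.9]
gripper_width: 1.001
```

```bash
python3 - <<'E'
from h import *
s,c=wristshot('w3');print(s['time_s'],s['tcp_pos'],s['joint_velocities'])
E
```

```text
4.7333 [0.5360074  0.28467328 0.14090772] [-0.01063038 -0.70330114  0.80385703  0.55045729 -0.46565972  0.10735094]
```

View pics/w3.png

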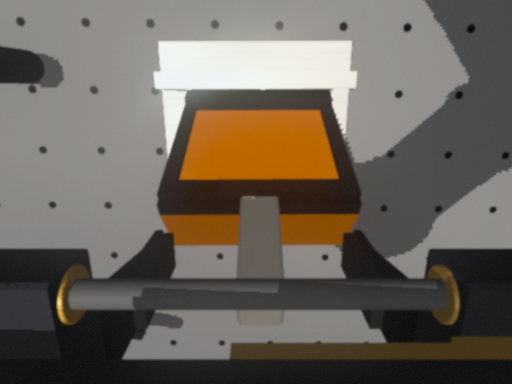

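The tab (240–283) is centred between the fingers (175–345). I close now.

>>> {"op": "apply_moves", "data": {
  "plan": [
    [[100,-0.08,0,-0.14,0,0,0],[0,0,0,0,0,0,0],[0,0,0,0,0,0,0],[0,0,0,0,0,0,0],[0,0,0,0,0,0,0],[0,0,0,0,0,0,0],[0,0,0,0,0,0,0],[0,0,0,0,0,0,0]]
  ]
}}

```text
time_s: 5.45
tcp_pos: [0.5351, 0.2855, 0.1406]
ee_rot: [[-1.0, -0.015, 0.01], [-0.015, 1.0, 0.009], [-0.01, 0.009, -1.0]]
wrist_force: [-0.3, -0.6, 0.7]
gripper_width: 0.554
```

>>> {"op": "apply_moves", "data": {
  "plan": [
    [[0,0,0,0,0,0,0],[0,0,0,0,0,0,0],[0,0,0,0,0,0,0],[0,0,0,0,0,0,0],[0,0,0,0,0,0,0],[0,0,0,0,0,0,0],[0,0,0,0,0,0,0]]
  ]
}}

```text
time_s: 6.03
tcp_pos: [0.535, 0.2855, 0.1407]
ee_rot: [[-1.0, -0.014, 0.009], [-0.014, 1.0, 0.008], [-0.009, 0.008, -1.0]]
wrist_force: [0.5, 0.3, -0.2]
gripper_width: 0.227
```

>>> {"op": "apply_moves", "data": {
  "plan": [
    [[0,0,0,0,0,0,0],[0,0,0,0.2,0,0,0],[0,0,0,0.4,0,0,0],[0,0,0,0.5,0,0,0],[0,0,0,0.5,0,0,0],[0,0,0,0.7,0,0,0],[0,0,0,0.8,0,0,0],[0,0,0,0.8,0,0,0],[0,0,0,0.8,0,0,0],[0,0,0,0.6,0,0,0],[0,0,0,0.2,0,0,0],[0,0,0,0,0,0,0]]
  ]
}}

```text
time_s: 7.03
tcp_pos: [0.5314, 0.2829, 0.2857]
ee_rot: [[-1.0, -0.013, 0.002], [-0.013, 1.0, 0.005], [-0.003, 0.005, -1.0]]
wrist_force: [-0.3, -0.2, -2.2]
gripper_width: 0.224
```

```bash
python3 - <<'E'
from h import *
from station import capture
s,c=wristshot('w4');print(s['time_s'],s['tcp_pos'],s['wrist_force'],s['gripper_width'])
c=capture('scene');np.savez('scene2.npz',**c);cv2.imwrite('pics/scene2.png',cv2.cvtColor(c['pixels'],cv2.COLOR_RGB2BGR))
E
```

```text
7.0333 [0.53143151 0.28287882 0.28566645] [-0.29066576 -0.23344593 -2.21444625] 0.22393965706061053
```

View pics/w4.png

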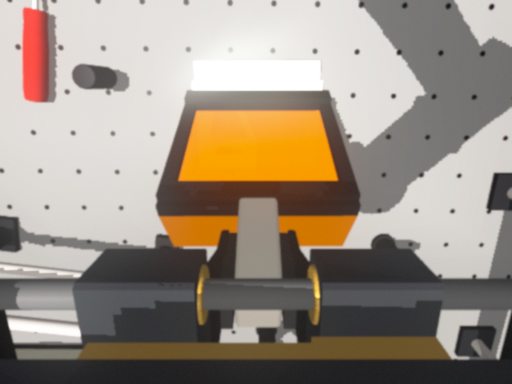

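View pics/scene2.png

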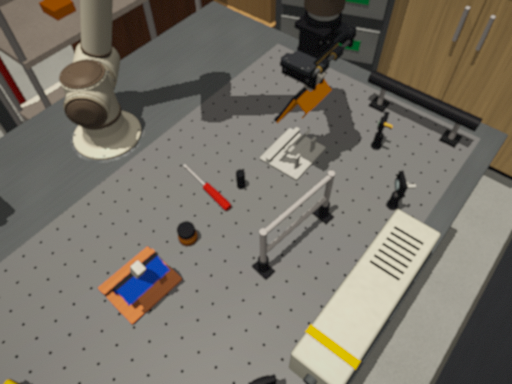

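The screen is out of its cradle and its lean looks kept (in the wrist view the panel is unchanged at 160–355 across). Next I measure its pose in the hand.

```bash
cat > inhand.py <<'E'
from h import *
def inhand(fn):
    """panel plane + tab in TCP frame"""
    c=np.load(fn+'.npz');P=cloud(c);M=c['mount'];T=P@M[:3,:3].T+M[:3,3];ok=c['depth']>0
    # tool coords -> use frame X=-tool x, Y=tool y, Z=-tool z  (approx world when down)
    T=T*np.array([-1,1,-1])
    rgb=c['pixels'].astype(int)
    win=ok&(rgb[...,0]-rgb[...,2]>120)&(rgb[...,1]>90)
    win[:112]=0;win[178:]=0;win[:,:195]=0;win[:,330:]=0
    Q=T[win];Q=Q[abs(Q-np.median(Q,0)).max(1)<.08];cc=Q.mean(0);n=np.linalg.svd(Q-cc)[2][2];n*=np.sign(n[0])
    print('window',len(Q),cc.round(4),n.round(4),'lean',np.degrees(np.arcsin(-n[2])).round(2),'yaw',np.degrees(np.arctan2(n[1],n[0])).round(2))
    return T,ok,rgb,n,cc
E
python3 - <<'E'
from inhand import *
from scipy.spatial.transform import Rotation as R
T,ok,rgb,n,cc=inhand('w4')
yaw=np.arctan2(n[1],n[0]);lean=np.arcsin(-n[2])
Rm=R.from_euler('ZY',[yaw,lean]).as_matrix()
L=(T)@Rm
wx=(cc@Rm)[0];print('window x',wx,'=> C x',wx+.002)
m=ok&(abs(L[...,1])<.009)&(abs(L[...,0])<.03)&(L[...,2]<.06)&(L[...,2]>-.03)
for r in range(160,250,5):
    print(r,(L[r,260]*1000).round(1),(L[r,200]*1000).round(1),rgb[r,200])
for r in (150,228): 
    k=(rgb[r,:,0]-rgb[r,:,2]>120)|((rgb[r,:].max(-1)<90)&(L[r,:,2]>-.15));
    j=[x for x in range(150,370) if ok[r,x] and L[r,x,2]>-.2 and abs(L[r,x,1])<.07];print(r,j[0],j[-1],(L[r,j[0]]*1000).round(1),(L[r,j[-1]]*1000).round(1))
E
```

```text
window 8695 [-0.0434  0.0014 -0.0765] [ 0.9031  0.0025 -0.4294] lean 25.43 yaw 0.16
window x -0.006364724137375588 => C x -0.004364724137375588
160 [ -6.4   1.1 -69.6] [ -6.9 -36.7 -69. ] [250 164   0]
165 [ -6.2   1.1 -64.7] [ -6.7 -36.1 -64.2] [250 163   0]
170 [ -6.8   1.  -59. ] [ -6.5 -35.5 -59.5] [249 159   0]
175 [ -5.7   1.  -55.7] [ -6.3 -35.  -54.9] [249 159   0]
180 [ -6.4   1.  -50.2] [ -5.6 -34.6 -51.2] [222 127  17]
185 [-11.7   0.9 -39.7] [-12.7 -32.3 -38.6] [87 57 47]
190 [-11.7   0.9 -35.5] [-12.3 -31.9 -35. ] [83 53 42]
195 [-12.3   0.8 -30.8] [-12.7 -31.3 -30.5] [80 50 39]
200 [-15.3   0.8 -23.9] [ -9.4 -31.6 -30.1] [75 48 37]
205 [-15.4   0.8 -20.1] [ -8.3 -31.4 -27.4] [72 48 37]
210 [-15.6   0.7 -16.4] [ -4.8 -31.8 -27.1] [71 49 41]
215 [-15.3   0.7 -13.2] [ -0.9 -32.2 -27. ] [118  72  38]
220 [-17.    0.7  -8.3] [  3.5 -32.7 -27.3] [210 120   2]
225 [-15.8   0.7  -6.2] [ 10.4 -33.8 -29.8] [209 119   0]
230 [-15.5   0.7  -3.3] [ 16.9 -34.8 -31.7] [209 119   0]
235 [-15.2   0.6  -0.5] [ 24.  -35.8 -33.8] [210 121   4]
240 [-15.8   0.6   3. ] [ 30.2 -36.7 -35. ] [210 120   4]
245 [-15.    0.6   5.3] [ 36.6 -37.6 -36.2] [209 131  68]
150 170 345 [-12.6 -55.  -71.8] [-12.   54.3 -72.4]
228 164 350 [ 13.3 -55.3 -30.2] [ 15.2  54.2 -31.6]
```

>>> {"op": "apply_moves", "data": {
  "plan": [
    [[0,0.2,-0.6,0,0,0,-0.013],[0,0.2,-1,0,0,0,-0.013],[0,0.2,-1,0,0,0,-0.013],[0,0.2,-1,0,0,0,-0.013],[0,0.2,-1,0,0,0,-0.013],[0,0.2,-1,0,0,0,-0.013],[0,0.2,-1,0,0,0,-0.013],[0,0.2,-1,0,0,0,-0.013],[0,0.2,-0.6,0,0,0,-0.013],[0,0.2,-0.2,0,0,0,-0.013],[0,0,0,0,0,0,0],[0,0,0,0,0,0,0]]
  ]
}}

```text
time_s: 8.13
tcp_pos: [0.5742, 0.0563, 0.2649]
ee_rot: [[-0.991, 0.128, -0.033], [0.128, 0.992, -0.007], [0.032, -0.012, -0.999]]
wrist_force: [-0.2, -0.2, -2.0]
gripper_width: 0.226
```

```bash
cat > look.py <<'E'
from h import *
import sys
from station import capture
k=sys.argv[1]
s,c=wristshot('w'+k);print(s['time_s'],s['tcp_pos'].round(4),s['ee_rot'].round(3).tolist(),s['wrist_force'].round(1),s['gripper_width'])
for n in ['scene','top']:
    c=capture(n);np.savez(n+k+'.npz',**c);p=c['pixels']
    p=p[140:300,200:400] if n=='scene' else p[90:230,150:330]
    cv2.imwrite(f'pics/{n}{k}.png',cv2.cvtColor(cv2.resize(p,None,fx=3.7,fy=3.7,interpolation=cv2.INTER_CUBIC),cv2.COLOR_RGB2BGR))
E
python3 look.py 5
```

```text
8.1333 [0.5742 0.0563 0.2649] [[-0.991, 0.128, -0.033], [0.128, 0.992, -0.007], [0.032, -0.012, -0.999]] [-0.2 -0.2 -2. ] 0.22556750731321606
```

View pics/scene5.png

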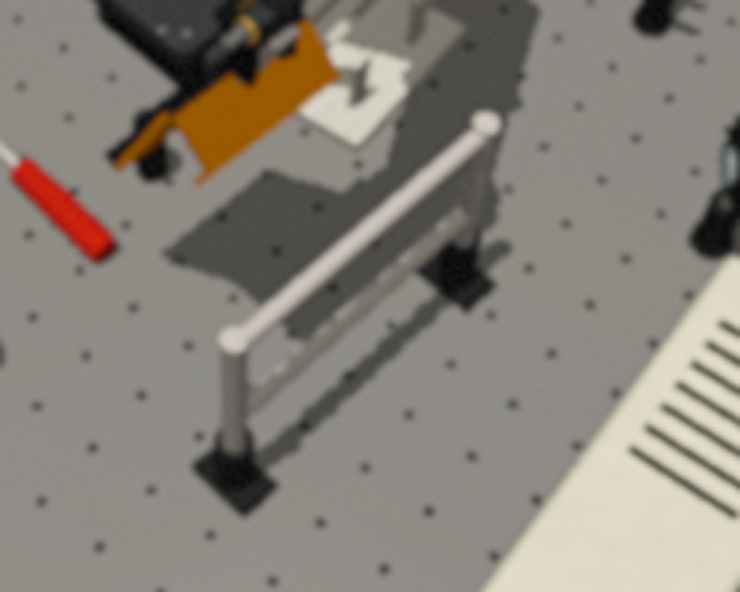

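View pics/top5.png

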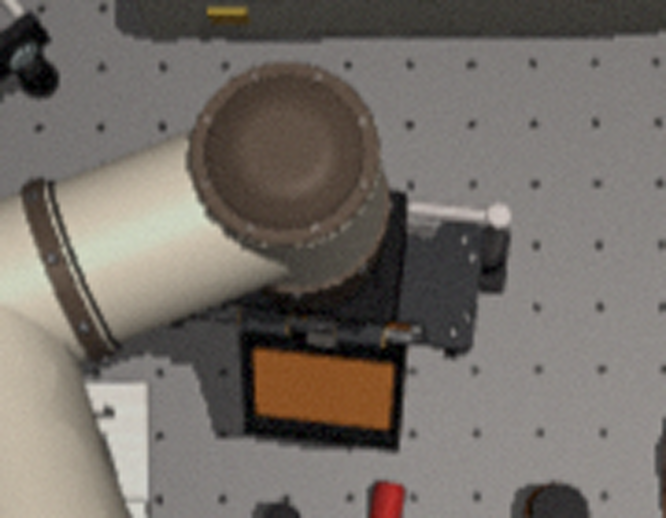

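View pics/w5.png

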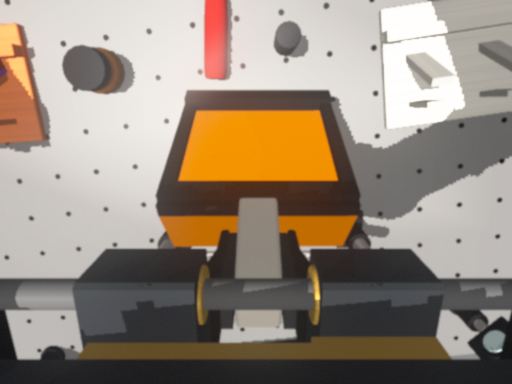

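>>> {"op": "apply_moves", "data": {
  "plan": [
    [[0,0,0,0.5,0.007,-0.033,0.007],[0,0,0,0.3,0,0,0],[0,0,0,0,0,0,0]]
  ]
}}

```text
time_s: 8.53
tcp_pos: [0.5739, 0.0597, 0.2873]
ee_rot: [[-0.993, 0.114, 0.004], [0.114, 0.993, 0.0], [-0.004, 0.001, -1.0]]
wrist_force: [0.8, 0.2, -1.9]
gripper_width: 0.231
```

>>> {"op": "apply_moves", "data": {
  "plan": [
    [[0,0.4,-0.05,0,0,0,-0.006],[0,0.7,-0.08,0,0,0,0],[0,0.8,-0.1,0,0,0,0],[0,0.8,-0.1,0,0,0,0],[0,0.8,-0.1,0,0,0,0],[0,0.6,-0.08,0,0,0,0],[0,0.3,-0.05,0,0,0,0],[0,0.1,0,0,0,0,0],[0,0,0,0,0,0,0],[0,0,0,0,0,0,0]]
  ]
}}

```text
time_s: 9.37
tcp_pos: [0.6899, 0.0506, 0.2956]
ee_rot: [[-0.994, 0.111, 0.016], [0.111, 0.994, 0.006], [-0.016, 0.007, -1.0]]
wrist_force: [-0.1, -0.2, -2.5]
gripper_width: 0.229
```

```bash
python3 look.py 6
```

```text
9.3667 [0.6899 0.0506 0.2956] [[-0.994, 0.111, 0.016], [0.111, 0.994, 0.006], [-0.016, 0.007, -1.0]] [-0.1 -0.2 -2.5] 0.2293921137217472
```

View pics/scene6.png

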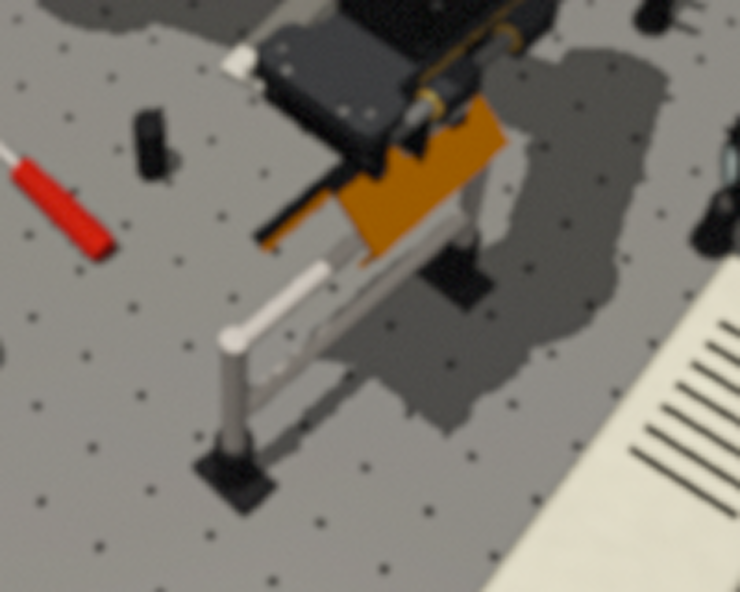

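View pics/w6.png

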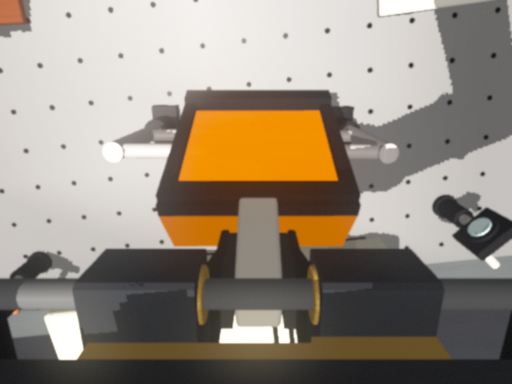

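The wrist view now shows the bar on both sides of the panel at row 152, with the posts at columns 113 and 388. This lets me measure the rail directly in the panel's frame.

```bash
cat > rel.py <<'E'
from inhand import *
from scipy.spatial.transform import Rotation as R
import sys
k=sys.argv[1]
T,ok,rgb,n,cc=inhand('w'+k)
d=np.load('w'+k+'.npz')
Rm=R.from_euler('ZY',[np.radians(.16),np.radians(25.2)]).as_matrix()
L=T@Rm-np.array([-.0038,0.0003,.0033])   # panel frame relative to C
z0=float(sys.argv[2]) if len(sys.argv)>2 else None
W=world(d)
def prt(m,name):
    P=L[m];Q=W[m]
    if len(P)<10: print(name,len(P));return
    print(name,len(P),'panel x,y,z',np.median(P,0).round(4),'world',np.median(Q,0).round(4));return P,Q
bar=ok&(W[...,2]>.15)&(W[...,2]<.19)&(abs(W[...,0]-.66)<.04)&(rgb.min(-1)>60)&(rgb.max(-1)-rgb.min(-1)<40)
v,u=np.nonzero(bar)
for nm,lo,hi in (('left',60,165),('right',345,440)):
    m=bar.copy();m[:,:lo]=0;m[:,hi:]=0;r=prt(m,nm)
    if r: print('  y range panel',r[0][:,1].min().round(4),r[0][:,1].max().round(4),'top z',np.percentile(r[1][:,2],97).round(4))
    mm=m&(W[...,2]<.1765);r=prt(mm,nm+' bar only')
E
python3 rel.py 6
```

```text
window 8698 [-0.0434  0.0016 -0.0766] [ 0.9029  0.0026 -0.4299] lean 25.46 yaw 0.17
left 1035 panel x,y,z [ 0.0265 -0.1047 -0.1243] world [ 0.6498 -0.0491  0.1748]
  y range panel -0.1241 -0.0751 top z 0.1779
left bar only 767 panel x,y,z [ 0.0265 -0.097  -0.1251] world [ 0.65   -0.0414  0.1742]
right 891 panel x,y,z [ 0.0282  0.0952 -0.1248] world [0.6717 0.1495 0.1751]
  y range panel 0.0697 0.1116 top z 0.1783
right bar only 596 panel x,y,z [ 0.0281  0.0875 -0.126 ] world [0.6704 0.1417 0.1741]
```

>>> {"op": "apply_moves", "data": {
  "plan": [
    [[0,0.35,-0.25,-0.1,-0.006,0.016,-0.008],[0,0.05,-0.05,0,0,0,0],[0,-0.15,0.02,-0.3,0,0,0],[0,-0.2,0.02,-0.4,0,0,0],[0,-0.2,0.02,-0.4,0,0,0],[0,-0.1,0,-0.2,0,0,0],[0,0,0,0,0,0,0],[0,0,0,0,0,0,0]]
  ]
}}

```text
time_s: 10.18
tcp_pos: [0.6799, 0.0454, 0.2643]
ee_rot: [[-0.993, 0.117, 0.006], [0.117, 0.993, 0.002], [-0.006, 0.002, -1.0]]
wrist_force: [-0.2, 0.6, -3.0]
gripper_width: 0.227
```

```bash
python3 look.py 7; python3 rel.py 7
```

```text
10.1833 [0.6799 0.0454 0.2643] [[-0.993, 0.117, 0.006], [0.117, 0.993, 0.002], [-0.006, 0.002, -1.0]] [-0.2  0.6 -3. ] 0.2269687271395752
window 8693 [-0.0434  0.0016 -0.0766] [ 0.903   0.0028 -0.4296] lean 25.44 yaw 0.18
left 1254 panel x,y,z [ 0.0232 -0.0987 -0.0921] world [ 0.6491 -0.0499  0.1747]
  y range panel -0.1174 -0.0692 top z 0.178
left bar only 930 panel x,y,z [ 0.0232 -0.0914 -0.0932] world [ 0.649  -0.0426  0.174 ]
right 1304 panel x,y,z [ 0.0235  0.0987 -0.0922] world [0.6708 0.1461 0.1749]
  y range panel 0.0678 0.1185 top z 0.1782
right bar only 961 panel x,y,z [ 0.0234  0.0907 -0.0934] world [0.6695 0.1383 0.1742]
```

View pics/scene7.png

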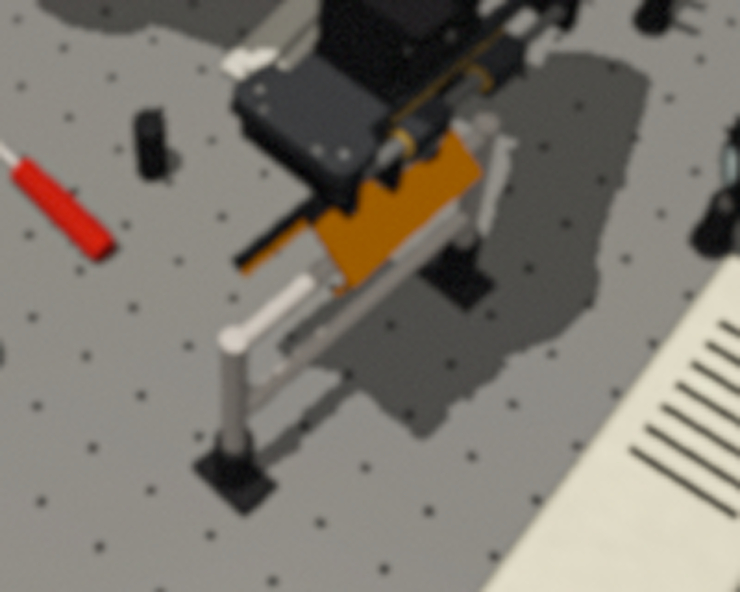

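View pics/w7.png

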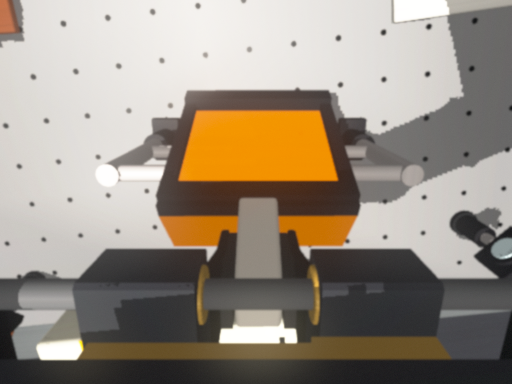

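>>> {"op": "apply_moves", "data": {
  "plan": [
    [[0,-0.07,0.01,-0.3,0,0.005,0],[0,-0.1,0.01,-0.4,0,0,0],[0,-0.1,0.01,-0.4,0,0,0],[0,-0.1,0.01,-0.4,0,0,0],[0,-0.06,0.01,-0.3,0,0,0],[0,0,0,-0.1,0,0,0],[0,0,0,0,0,0,0],[0,0,0,0,0,0,0]]
  ]
}}

```text
time_s: 11.0
tcp_pos: [0.6692, 0.0467, 0.2123]
ee_rot: [[-0.993, 0.118, 0.002], [0.118, 0.993, 0.002], [-0.002, 0.002, -1.0]]
wrist_force: [0.2, 0.1, -2.0]
gripper_width: 0.232
```

```bash
python3 look.py 8; python3 rel.py 8
```

```text
11.0 [0.6692 0.0467 0.2123] [[-0.993, 0.118, 0.002], [0.118, 0.993, 0.002], [-0.002, 0.002, -1.0]] [ 0.2  0.1 -2. ] 0.232377106730829
window 8690 [-0.0434  0.0016 -0.0766] [ 0.9032  0.0031 -0.4292] lean 25.41 yaw 0.2
left 2488 panel x,y,z [ 0.011  -0.0924 -0.0406] world [ 0.6489 -0.0437  0.1746]
  y range panel -0.1171 -0.0512 top z 0.1887
left bar only 1853 panel x,y,z [ 0.0113 -0.0878 -0.0419] world [ 0.6492 -0.039   0.1738]
right 1904 panel x,y,z [ 0.0117  0.087  -0.0417] world [0.6694 0.1347 0.1741]
  y range panel 0.0537 0.1152 top z 0.1775
right bar only 1794 panel x,y,z [ 0.0117  0.0859 -0.042 ] world [0.6691 0.1334 0.1739]
```

View pics/scene8.png

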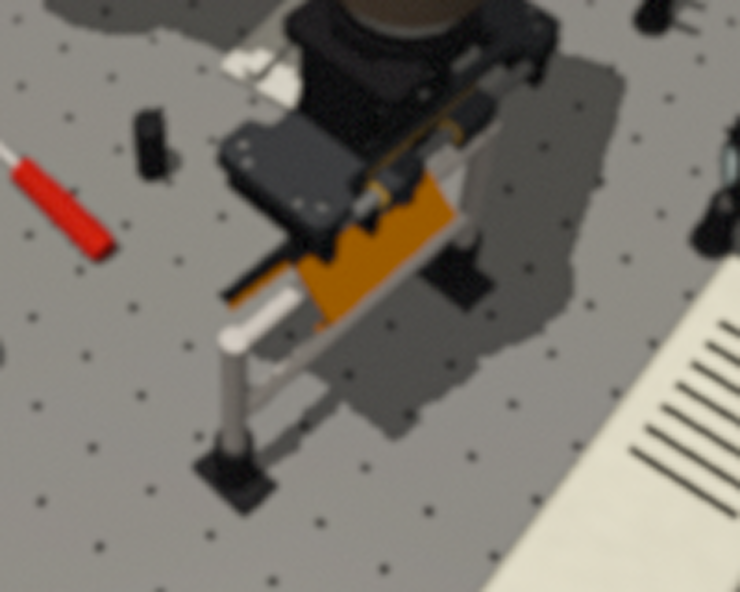

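View pics/w8.png

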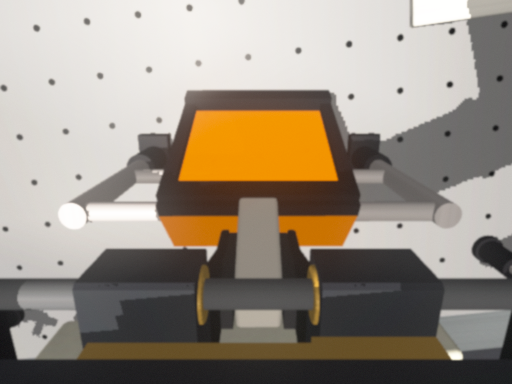

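The bar now sits inside the channel, under the roof with about 2 mm of clearance, and the screen is still leaning. Now the first half of the swing about the bar.

>>> {"op": "apply_moves", "data": {
  "plan": [
    [[0,-0.04,0.01,0.01,-0.003,-0.028,0],[0,-0.07,0.01,0.01,-0.006,-0.055,0],[0,-0.07,0.01,0.01,-0.006,-0.055,0],[0,-0.07,0.01,0,-0.006,-0.055,0],[0,-0.04,0,0,-0.003,-0.028,0],[0,0,0,0,0,0,0]]
  ]
}}

```text
time_s: 11.65
tcp_pos: [0.6649, 0.0478, 0.2171]
ee_rot: [[-0.964, 0.117, 0.238], [0.116, 0.993, -0.02], [-0.239, 0.008, -0.971]]
wrist_force: [-0.1, 0.5, -2.9]
gripper_width: 0.228
```

>>> {"op": "apply_moves", "data": {
  "plan": [
    [[0,-0.09,0.01,-0.18,-0.003,-0.025,0],[0,-0.1,0.01,-0.07,-0.005,-0.045,0],[0,-0.08,0.01,-0.04,-0.005,-0.045,0],[0,-0.05,0,0,-0.003,-0.025,0],[0,0,0,0,0,0,0],[0,0,0,0,0,0,0]]
  ]
}}

```text
time_s: 12.15
tcp_pos: [0.6581, 0.0483, 0.2138]
ee_rot: [[-0.919, 0.118, 0.376], [0.112, 0.993, -0.037], [-0.378, 0.008, -0.926]]
wrist_force: [0.4, 0.1, -2.1]
gripper_width: 0.228
```

>>> {"op": "apply_moves", "data": {
  "plan": [
    [[0,-0.06,0,-0.04,-0.003,-0.03,0],[0,-0.05,0,-0.04,-0.002,-0.022,0],[0,0,0,0,0,0,0],[0,0,0,0,0,0,0]]
  ]
}}

```text
time_s: 12.48
tcp_pos: [0.6577, 0.0477, 0.2138]
ee_rot: [[-0.898, 0.121, 0.423], [0.113, 0.993, -0.044], [-0.426, 0.008, -0.905]]
wrist_force: [-2.6, 2.3, -1.3]
gripper_width: 0.226
```

```bash
python3 look.py 9; python3 rel.py 9
```

```text
12.4833 [0.6577 0.0477 0.2138] [[-0.898, 0.121, 0.423], [0.113, 0.993, -0.044], [-0.426, 0.008, -0.905]] [-2.6  2.3 -1.3] 0.22608166550785608
window 8652 [-0.0439  0.0016 -0.0762] [ 0.9024  0.0033 -0.4308] lean 25.52 yaw 0.21
left 2935 panel x,y,z [ 0.0029 -0.094  -0.0431] world [ 0.6469 -0.0451  0.1735]
  y range panel -0.1162 -0.0503 top z 0.1846
left bar only 2322 panel x,y,z [ 0.0029 -0.0914 -0.0446] world [ 0.647  -0.0426  0.172 ]
right 2065 panel x,y,z [ 0.0033  0.0876 -0.0449] world [0.6679 0.1352 0.1728]
  y range panel 0.0534 0.1125 top z 0.1771
right bar only 1986 panel x,y,z [ 0.0032  0.0872 -0.0451] world [0.6679 0.1348 0.1726]
```

View pics/scene9.png

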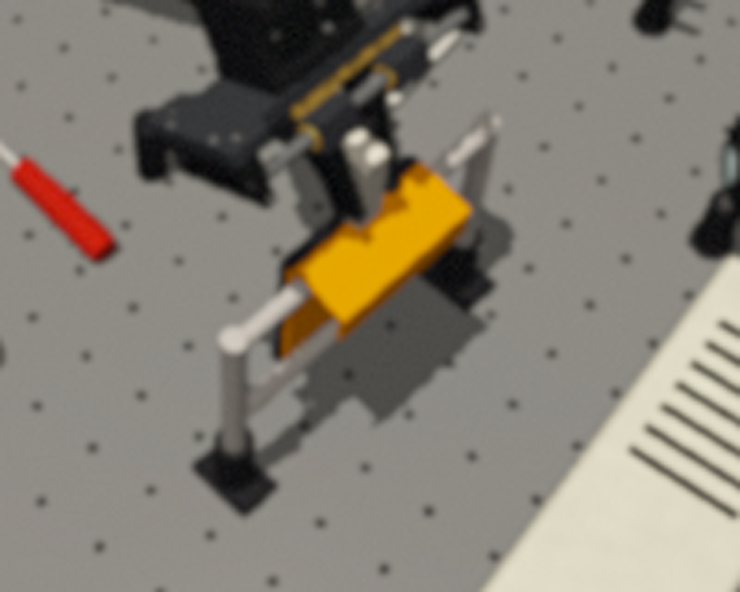

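View pics/w9.png

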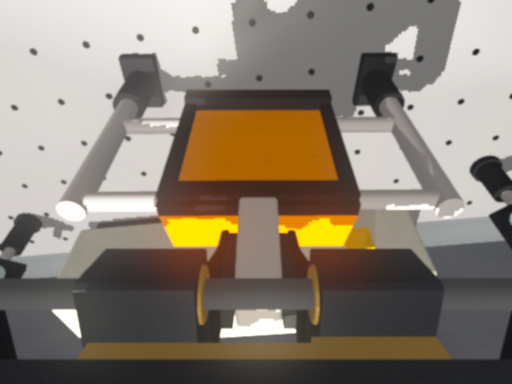

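The screen is upright with its back at the bars (light contact, about 3 N) and about 5 mm above its seat. I ease back 1.5 mm and lower it.

>>> {"op": "apply_moves", "data": {
  "plan": [
    [[0,-0.07,0.02,-0.1,0,0,0],[0,-0.02,0,-0.1,0,0,0],[0,0,0,-0.04,0,0,0],[0,0,0,0,0,0,0]]
  ]
}}

```text
time_s: 12.97
tcp_pos: [0.6577, 0.0488, 0.2087]
ee_rot: [[-0.896, 0.121, 0.426], [0.113, 0.993, -0.043], [-0.428, 0.01, -0.904]]
wrist_force: [-2.3, 0.5, -0.1]
gripper_width: 0.227
```

>>> {"op": "apply_moves", "data": {
  "plan": [
    [[60,0,0,0,0,0,0],[60,0,0,0,0,0,0],[60,0,0,0,0,0,0],[60,0,0,0,0,0,0],[60,0,0,0,0,0,0],[60,0,0,0,0,0,0]]
  ]
}}

```text
time_s: 13.47
tcp_pos: [0.6612, 0.0502, 0.2128]
ee_rot: [[-0.893, 0.119, 0.435], [0.113, 0.993, -0.039], [-0.436, 0.014, -0.9]]
wrist_force: [-0.3, -0.2, -0.5]
gripper_width: 0.564
```

```bash
python3 look.py 10
```

```text
13.4667 [0.6612 0.0502 0.2128] [[-0.893, 0.119, 0.435], [0.113, 0.993, -0.039], [-0.436, 0.014, -0.9]] [-0.3 -0.2 -0.5] 0.5643405602135546
```

View pics/w10.png

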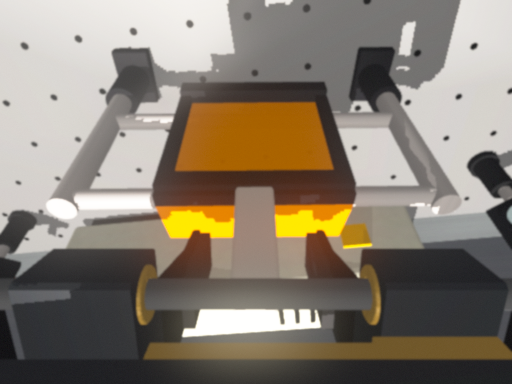

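View pics/scene10.png

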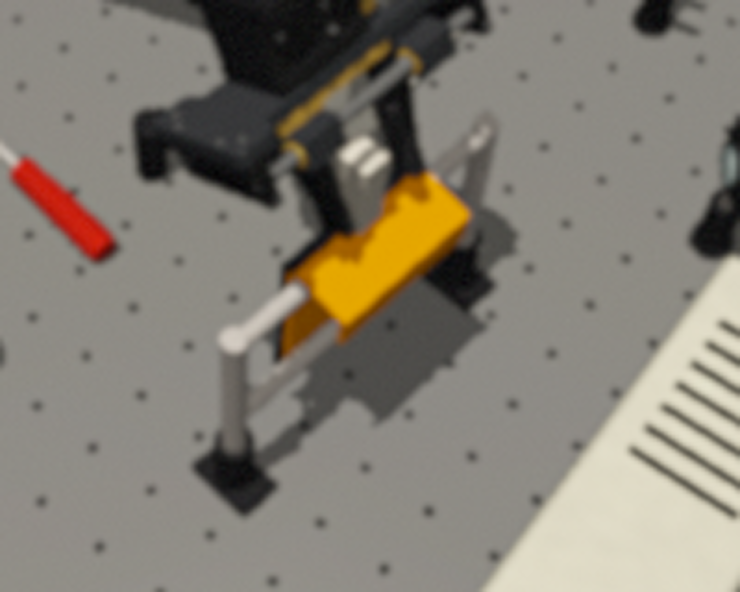

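The screen is released and hanging. I retreat along the tool axis.

>>> {"op": "apply_moves", "data": {
  "plan": [
    [[60,-0.15,0.01,0.3,0,0,0],[60,-0.3,0.02,0.6,0,0,0],[60,-0.4,0.03,0.85,0,0,0],[60,-0.4,0.03,0.85,0,0,0],[60,-0.45,0.03,0.85,0,0,0],[60,-0.6,0.03,0.85,0,0,0],[60,-0.8,0,0.5,0,0,0],[60,-0.8,0,0.3,0,0,0],[60,-0.6,0,0,0,0,0],[60,-0.2,0,0,0,0,0],[60,0,0,0,0,0,0]]
  ]
}}

```text
time_s: 14.53
tcp_pos: [0.5351, 0.0533, 0.3501]
ee_rot: [[-0.892, 0.118, 0.436], [0.114, 0.993, -0.035], [-0.437, 0.018, -0.899]]
wrist_force: [0.1, -0.4, -0.0]
gripper_width: 0.6
```

```bash
python3 look.py 11; python3 - <<'E'
from h import *
for n in ['w11','scene11','top11']:
    c=np.load(n+'.npz');W=world(c);rgb=c['pixels'].astype(int);ok=c['depth']>0
    near=ok&(abs(W[...,1]-.05)<.075)&(abs(W[...,0]-.65)<.08)&(W[...,2]>.03)&(W[...,2]<.26)
    am=near&(rgb[...,0]-rgb[...,2]>70)
    lo=am&(W[...,2]<.155)&(W[...,0]<.67)
    P=W[lo]
    if len(P)>50:
        cc=np.median(P,0);P=P[abs(P-cc).max(1)<.06];cc=P.mean(0);nn=np.linalg.svd(P-cc)[2][2];nn*=np.sign(nn[0]);xr=np.array([.9934,-.115,0])
        print(n,'window',len(P),cc.round(4),nn.round(3),'dist to rail axis along x_r',((cc-[.661,.049,.17])@xr).round(4))
    wh=near&(W[...,2]>.19)&(rgb.max(-1)-rgb.min(-1)<50);print(n,'tab',wh.sum(),W[wh].mean(0).round(4) if wh.any() else 0,W[wh].max(0).round(4) if wh.any() else 0)
E
```

```text
14.5333 [0.5351 0.0533 0.3501] [[-0.892, 0.118, 0.436], [0.114, 0.993, -0.035], [-0.437, 0.018, -0.899]] [ 0.1 -0.4 -0. ] 0.5997068979101103
w11 window 3096 [0.6513 0.0504 0.1179] [ 0.993 -0.115  0.   ] dist to rail axis along x_r -0.0098
w11 tab 999 [0.6458 0.0503 0.2251] [0.6655 0.0604 0.2426]
scene11 window 93 [0.6499 0.0069 0.1115] [ 0.987 -0.16  -0.022] dist to rail axis along x_r -0.0062
scene11 tab 292 [0.6562 0.0441 0.2244] [0.6666 0.0591 0.2453]
top11 tab 115 [0.65   0.0497 0.2336] [0.665  0.0606 0.2489]
```

View pics/scene11.png

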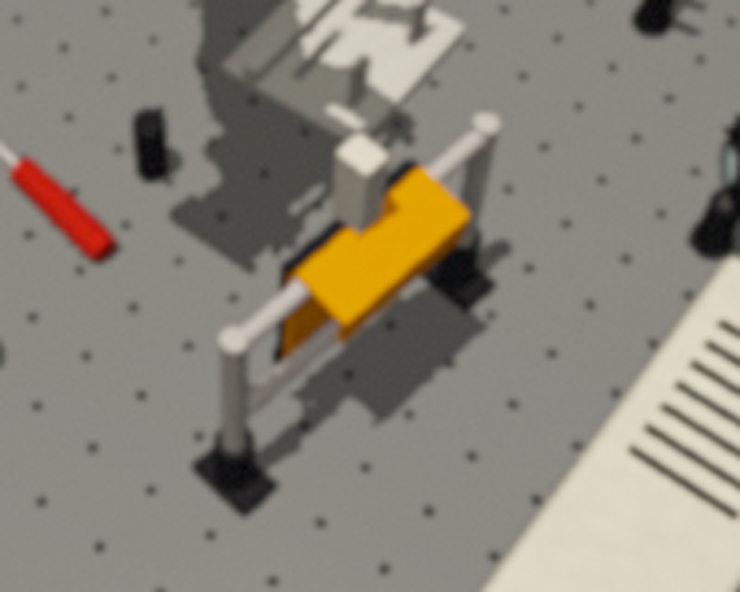

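View pics/w11.png

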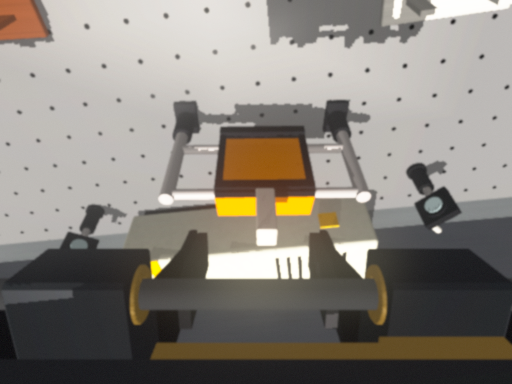

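```bash
python3 -c "
from station import finish_job;print(finish_job())"
```

```text
the job is handed in; nothing more can be done
None
```

The amber screen now hangs flat against both bars between the posts, and the job is handed in after about 15 s of robot time.

- **What I did:** I lifted the screen out of its cradle by the white tab. Still leaning about 25°, I lowered its hook over the top bar from the robot's side. I then swung it upright about the bar, let it seat, opened the gripper and drew back clear.
- **Last checks:**
  - The wrist camera showed the panel vertical and parallel to the rail.
  - Its window was 9.8 mm in front of the bar axis, against 10 mm expected for a seated screen.
  - The tab centre was at about 0.212–0.213 m, where a seated screen should be, and the screen was centred to within about 2 mm between the posts.
  - The contact force read about zero once the gripper was clear, and I saw no wrist reading above about 4 N.
- **Disagreement:** the scene camera's fit of the window was about 4 mm and 3° off the wrist camera's. It rested on only 93 partly hidden pixels, so I went by the wrist view.
- **Blue screen:** I never touched it; the arm only passed above it at the start. I did not measure it again at the end.

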